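# Fit the supply module and shut the lapping enclosure leaves

### The job

Take the aluminium supply module out of the white-cheeked test stand and stand it upright on the yellow mark between the two black blocks inside the open enclosure; the cheeks and the blocks leave different sides free, so set it down on the green mat and take it the other way on the way there. Then shut the enclosure gently, without slamming: the leaf with the thin dark rebated edge first, and the leaf with the red flange last, so that the flange laps over the rebate and both leaves lie fully home. Keep the module upright throughout and leave the multimeter, the solder spool and the screwdriver where they are.

Things in the scene. Friction and masses are not known exactly. Their poses are not given: they have to be found in the camera images.
- module_center (a point): centre (half-way up) of the loose supply module, an upright aluminium block with green terminals on top, 36 mm along its x, 60 mm along its y, 75 mm high, about 0.2 to 0.4 kg; its z points up; it looks and works the same after a half turn about z
- stand: fixed test stand: black base 100 x 100 x 6 mm, two white cheeks 8 mm thick (x), 50 mm long (y), 76 mm above the bench, inner faces at x = +/-20 mm. The module stands between them on the base, its axes along the stand's: the cheeks cover its wide faces, only the narrow ones (y = +/-30 mm) can be gripped. Origin: centre of the underside
- mat_center (a point): top centre of the fixed green mat, 120 x 120 mm, 2 mm thick, clear, for setting the module down
- enclosure: grey electrical enclosure, fixed, on its back, open face up: outside 220 mm (x) by 260 mm (y), rim 100 mm above the bench, walls 6 mm, floor 4 mm; origin: centre of the underside. Two black blocks on its floor, 60 mm (x, centred) by 50 mm (y), tops 76 mm above the bench, inner faces at y = +/-35 mm. Low terminals (32 mm above the bench) lie beyond x = +/-79 mm
- bay (a point): centre of the yellow mark (44 x 66 mm) on the enclosure's floor between the black blocks, 4 mm above the bench; axes those of the enclosure. The module stands here with its x along this x, either way round: its narrow faces are then covered by the blocks and its wide faces are free
- rebated (a joint): angle (rad) of the rebated leaf on the enclosure's -y side: 0 shut (level on the rim), 1.57 upright, up to 2.1 leaning outward. Stiff hinge: stays where left; 2 to 3 N at the free edge turns it. Blue plate, 220 mm along x, 10 mm thick (shut: underside at hinge height), to 114 mm from the hinge, then a dark tongue 4 mm thick at its underside, to 129 mm
- rebated_hinge (a point): middle of the rebated leaf's hinge axis: 100 mm above the bench, on the enclosure's y = -130 mm; the axis runs along the enclosure's x
- flanged (a joint): angle (rad) of the flanged leaf on the enclosure's +y side: as the rebated leaf (0 shut, same stiff hinge, length and thickness), blue plate to 129 mm from the hinge, then a red flange 5 mm thick, level with its outer face, to 143 mm. The flange must lie over the dark tongue; were this leaf shut first, the other would rest on the flange, 0.08 rad from shut
- flanged_hinge (a point): middle of the flanged leaf's hinge axis: 100 mm above the bench, on the enclosure's y = +130 mm; the axis runs along the enclosure's x
- multimeter_center (a point): centre of the yellow multimeter, 140 (x) x 74 x 32 mm, lying on the bench; leave alone
- spool: solder spool, 60 mm across and 38 mm high, standing flat on the bench, origin under its centre; leave alone
- screwdriver: red-handled screwdriver, 180 mm, lying along its x; leave alone
Mind the look-alikes: they are no part of the job. What is meant by the part that bears mat_center is not purple, and is the smaller of those in its own colour.

How it is judged:
On the way, in this order (a step that is already met when the one before it is completed fails the run):
1. the module stands on the green mat, let go (horizontal distance between module_center and mat_center below 0.06 m and height (world z) of module_center below 0.043 m and angle between module_center's own z axis and vertical below 0.08 rad and contact force between module and the fingers below 0.1 N), for 0.1 s.
2. the module stands in the bay, let go (z of module_center in the frame of bay below 0.041 m and horizontal distance between module_center and bay below 0.016 m and angle between module_center's own z axis and vertical below 0.08 rad and contact force between module and the fingers below 0.1 N), for 0.2 s.
3. the rebated leaf is shut while the flanged leaf is still well open (value of joint rebated below 0.025 rad and value of joint flanged above 0.3 rad), for 0.2 s.
4. the flanged leaf is shut over it (value of joint each of rebated, flanged below 0.025 rad), for 0.2 s.
At the end, for the whole second after the job is handed in: the module stands upright (within 0.08 rad) and at rest on the yellow mark, within 16 mm of its centre and with its wide faces across the enclosure's x (within 0.3 rad); both leaves are within 0.025 rad of fully shut, the red flange lapping over the rebated edge (all of step 4 and z of module_center in the frame of bay below 0.041 m and horizontal distance between module_center and bay below 0.016 m and angle between module_center's own z axis and vertical below 0.08 rad and angle between the x axis of module_center and the x axis of bay, either way round below 0.3 rad and linear speed of module below 0.02 m/s); the robot touches nothing.
It fails at once if the module is tipped over (more than 0.5 rad) (angle between module_center's own z axis and vertical above 0.5 rad).
It fails at once if a leaf is slammed home (closing faster than 3 rad/s within the last 0.3 rad) ((value of joint rebated below 0.3 rad and velocity of joint rebated below -3 rad/s) or (value of joint flanged below 0.3 rad and velocity of joint flanged below -3 rad/s)).
It fails at once if the multimeter, the spool or the screwdriver is moved more than 20 mm (distance of any of multimeter_center, spool, screwdriver from where it was at the start of the episode above 0.02 m).
It also fails if it takes over 72 s, if anything falls off the work surface, if the arm or the gripper's body presses on something with over 40 N, if the wrist force passes 120 N, or if a joint passes its speed limit or range.

### The arm

A 7-joint arm with a two-finger parallel gripper is mounted at the origin on the work surface. World frame = base frame: x ahead of the robot, y to its left, z up, the work surface at z = 0. Lengths are in m, angles in rad, forces in N, time in s.
With the tool pointing down it reaches from about 0.425 to 0.925 m from the base axis. Payload 6.8 kg.
Tool frame: the origin (TCP) lies on the centre line of the jaws, within the pads' length; the fingertips stand bot.tip_reach ahead of it and the grasp point (between the pads) lies 3 mm ahead of it (bot.tip_reach is the distance from the TCP to the fingertips, in m); z points along the fingers, y is the line along which they close (so a half turn about z gives the same grasp; the last joint's range is limited). The gripper opens to 85 mm and grips with 20 to 120 N. Pads are 22 mm wide; open, the fingers measure 114 mm over their backs; the gripper's body (76 mm by 85 mm) begins 54 mm behind the grasp point. The pads swing forward as they close: fully open they stand 13 mm farther back than shut.
Start: joints at [-1.303, 0.477, 0.022, 1.555, -0.011, 1.109, -0.083], TCP at [0.248, 0.628, 0.253] pointing down, gripper open.
Joint ranges: [-2.96, 2.96], [-0.34, 2.1], [-1.41, 1.46], [0.24, 2.44], [-1.37, 4.51], [0.17, 1.92], [-2.96, 2.96]. Speed limits (rad/s): [2.39, 2.39, 3.14, 3.14, 3.14, 3.14, 3.14].

### API

Orientations are given as a unit quaternion [w, x, y, z].
In Python, from station import bot gives the robot as it stands.
- The arm moves only by the tool jog_arm, never from a script. Its argument "deltas" is a list of rows, each a list of 7 numbers: the shift along the world's x, y, z in m, then the turn, a rotation vector about the world's x, y, z in rad, then the opening, from 0 (shut) to 1 (fully open). In form: [[x, y, z, rx, ry, rz, grip], ...]. A call has 1 to 10 rows; each row shifts and turns the commanded pose from where the row before left it; what a row does not reach is not made up. A row lasts 1/10 s, in which the tool goes at most 50 mm and 8.59 degrees, less where a joint would pass 70% of its speed; a pose out of reach is approached as far as the arm can. A call with a gripper value outside its range is refused whole. The fingers move at their own pace and stop on an object; "newtons" is the grip in N (left out, the last holds). Time passes only in rows, so rows that do not move let the fingers close. It gives the time, the measured TCP pose, the force, the opening and the grip force at its end, in the units of the state.
- bot.get_obs(): the state, without advancing time (a new reading comes with each control period).
- bot.read_camera(name): name is "scene" or "side" or "wrist"; returns a dict with "img" (384x512x3 uint8, red, green, blue), "K" (3x3 intrinsics, pixels), "dist_coeffs" ([k1, k2, p1, p2, k3] as OpenCV has them; the pictures are not rectified), "eye" and "attitude" of the camera in the world. Camera axes: x right, y down, z forward; pixel columns grow to the right and rows downward; lengths in m; the calibration is good to about 2 mm. A picture is of the moment at which its call begins. There is no depth.
- bot.hand_in(): hands the job in; it is judged then, once.
The state is a dict: "t": time; "q": joint angles; "joint_vel": joint speeds; "joint_torque": joint torques, N m; "eef_pos": TCP position; "tool_rot": TCP orientation; "contact_force": force on the tool from outside, world axes, zero at the start; "torque": the same for the moment, N m; "gripper_width": opening from 0.0 (shut) to 1.0 (fully open); "grasp_force": force on a finger pad.
Only numpy, scipy, OpenCV 4.12 (cv2) and the standard library are available. Lean on these libraries where they do the work, as an engineer would, in place of code of your own. Each camera call takes 0.05 s, during which the arm holds its last target. There are 200 camera calls.

## Working session

There is one attempt and no reset: what is moved stays moved. The work goes in short steps, Python scripts to look and compute and a tool call to move; the robot and the scene stay as the last step left them, time stands still between calls to the robot, and variables do not carry over. Pictures are saved under pics/ and viewed, at most 12 in all, crops included, and the job is handed in when it is done.

Besides the shell and the picture viewer there is one more tool, called after "Emit:" as name(argument=value, ...) on one line, values as JSON. jog_arm: Moves the arm, as the interface text tells. Its arguments: {"type":"object","properties":{"deltas":{"type":"array"},"newtons":{"type":"number"}},"required":["deltas"]}

```bash
mkdir -p pics; ls; python3 - <<'E'
from station import bot
import cv2, numpy as np
o=bot.get_obs(); print({k:np.round(v,3).tolist() for k,v in o.items()}, bot.tip_reach)
for n in("scene","side"):
    c=bot.read_camera(n); cv2.imwrite(f"pics/{n}0.png",cv2.resize(c["img"][...,::-1],(800,600),interpolation=cv2.INTER_CUBIC))
    np.savez(f"{n}0.npz",**{k:np.array(v) for k,v in c.items()})
    print(n,{k:np.round(v,4).tolist() for k,v in c.items() if k!="img"})
E
```

```text
pics
{'t': 0.0, 'q': [-1.303, 0.478, 0.022, 1.556, -0.011, 1.109, -0.083], 'joint_vel': [-0.001, 0.0, 0.0, 0.001, 0.001, 0.001, -0.001], 'joint_torque': [0.0, -59.645, 1.608, -28.12, 0.013, 0.009, 0.0], 'eef_pos': [0.248, 0.627, 0.252], 'tool_rot': [-0.0, 0.187, 0.982, -0.001], 'contact_force': [0.204, -0.573, 0.475], 'torque': [0.002, 0.042, -0.004], 'grasp_force': 0.0, 'gripper_width': 1.001} 0.022
scene {'K': [[437.0824, 0.0, 252.2234], [0.0, 437.0824, 190.0616], [0.0, 0.0, 1.0]], 'dist_coeffs': [-0.095, 0.0, 0.0, 0.0, 0.0], 'eye': [1.4613, 0.1701, 1.095], 'attitude': [-0.2521, 0.6173, 0.6855, -0.2924]}
side {'K': [[359.2966, 0.0, 261.553], [0.0, 359.2966, 191.5448], [0.0, 0.0, 1.0]], 'dist_coeffs': [-0.0592, 0.0, 0.0, 0.0, 0.0], 'eye': [0.2509, -0.7838, 0.8426], 'attitude': [-0.4092, 0.9006, -0.1372, 0.0513]}
```

View pics/scene0.png

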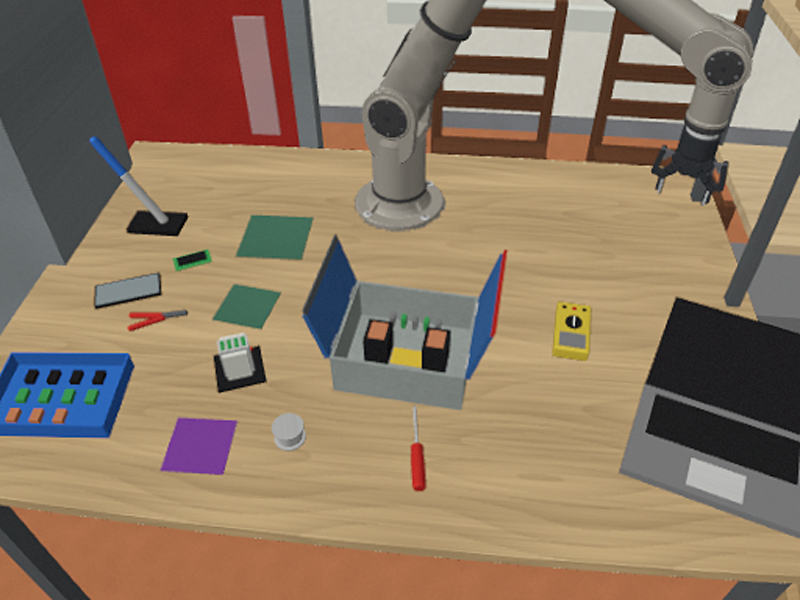

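View pics/side0.png

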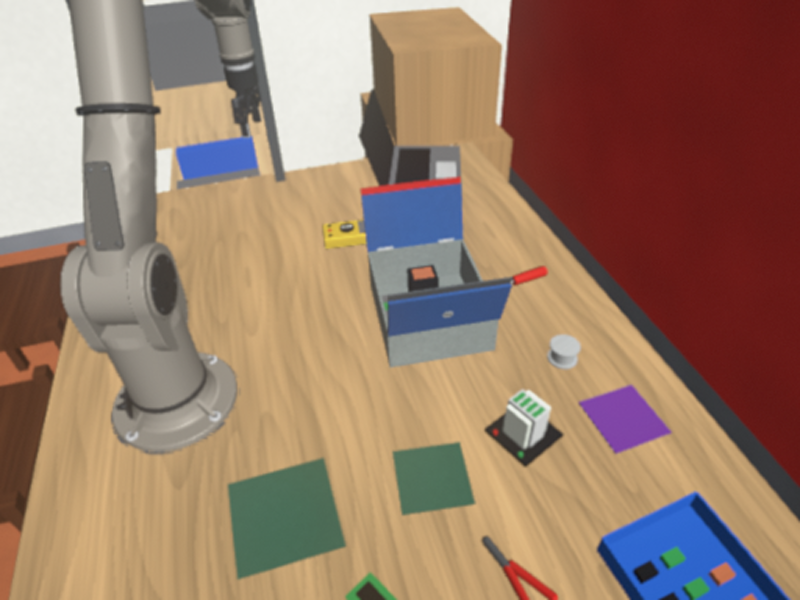

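The scene view (800×600) shows the small green mat near (247,306), the module in its stand near (238,360), the purple mat at (200,445), and the spool at (288,432). The enclosure is near (405,345), with the rebated leaf on the left and the red-flanged one on the right. The side view agrees: mat at (433,478), stand at (525,430).

```bash
cat > h.py <<'E'
import numpy as np, cv2
from scipy.spatial.transform import Rotation as R
def quat(q): return R.from_quat([q[1],q[2],q[3],q[0]]).as_matrix()
def load(n): return dict(np.load(n+".npz"))
def snap(n,tag):
    from station import bot
    c={k:np.array(v) for k,v in bot.read_camera(n).items()}; np.savez(tag+".npz",**c); return c
def cast(c,px,z):
    p=cv2.undistortPoints(np.float64(px).reshape(-1,1,2),c["K"],c["dist_coeffs"]).reshape(-1,2)
    d=np.c_[p,np.ones(len(p))]@quat(c["attitude"]).T
    return c["eye"][:2]+d[:,:2]*((z-c["eye"][2])/d[:,2])[:,None]
def proj(c,P):
    M=quat(c["attitude"]).T; return cv2.projectPoints(np.float64(P).reshape(-1,1,3),cv2.Rodrigues(M)[0],-M@c["eye"],c["K"],c["dist_coeffs"])[0].reshape(-1,2)
def blobs(c,lo,hi,amin=15):
    m=cv2.inRange(cv2.cvtColor(c["img"],cv2.COLOR_RGB2HSV),lo,hi)
    k=[x for x in cv2.findContours(m,cv2.RETR_EXTERNAL,cv2.CHAIN_APPROX_NONE)[0] if cv2.contourArea(x)>amin]
    return sorted(k,key=cv2.contourArea,reverse=True)
def rect(P): 
    r=cv2.minAreaRect(np.float32(P)*1000); return np.round(r[0],1),np.round(r[1],1),round(r[2],1)
E
python3 - <<'E'
from h import *
for n in("scene0","side0"):
    c=load(n); print(n)
    for lab,lo,hi,z in(("mat",(65,60,50),(90,200,150),.002),("black",(0,0,0),(180,110,55),.006),("yellow",(20,120,120),(32,255,255),.004),("orange",(3,80,120),(14,190,255),.076),("red",(0,190,100),(3,255,255),.1),("greenterm",(60,90,120),(85,255,255),.081),("spoolgrey",(0,0,150),(180,25,255),.038)):
        for k in blobs(c,lo,hi):
            m=k.reshape(-1,2).mean(0); 
            P=cast(c,k,z)
            if 0.2<P.mean(0)[0]<1.1 and abs(P.mean(0)[1])<.7: print(lab,m.round(),cv2.contourArea(k),*rect(P))
E
```

```text
scene0
mat [158. 196.] 705.0 [ 419.1 -300.2] [116.6 116.5] 81.3
mat [ 58. 253.] 38.5 [ 706.2 -554.9] [36.2 24. ] 12.0
mat [ 29. 253.] 34.5 [ 716.5 -654.2] [32.3 25.8] 6.7
mat [ 43. 253.] 30.5 [ 712.6 -604.3] [37.5 24.6] 10.0
mat [258. 205.] 16.5 [431.9  57.6] [12.8 38.4] 89.8
black [ 25. 355.] 803.5 [1046.7 -509.2] [269.2  31.8] 58.0
black [153. 238.] 273.5 [ 605.1 -266.3] [99.2 96.7] 22.1
black [241. 218.] 241.0 [501.   10.3] [119.3  58.8] 3.9
black [279. 225.] 210.5 [513.4 133.5] [ 54.8 111.1] 87.8
black [122. 165.] 56.0 [ 275.7 -480.5] [26.1 65.2] 29.0
black [ 34. 241.] 37.0 [ 670.  -657.7] [33.7 20.9] 2.9
black [ 63. 241.] 32.0 [ 658.7 -556.1] [33.3 23.2] 5.6
black [ 49. 241.] 30.5 [ 663.6 -608.3] [30.9 19.6] 24.5
yellow [366. 212.] 776.5 [426.5 426.1] [ 79.1 167.4] 83.6
yellow [260. 229.] 166.5 [537.5  75.4] [67.4 42.3] 84.3
orange [238. 365.] 13275.0 [1063.1   38.8] [1182.4  131.2] 90.0
orange [279. 216.] 106.0 [544.4 135.9] [35.  46.8] 85.0
orange [242. 211.] 101.0 [532.9  16.8] [35.  46.8] 84.8
orange [ 38. 266.] 43.0 [ 808.9 -548.4] [28.6 19.8] 6.6
orange [ 23. 266.] 40.0 [ 
[... 1813 characters left out ...]
. 376.] 98.0 [ 680.9 -615.4] [27.1 18.4] 6.5
greenterm [236. 377.] 89.5 [ 273.4 -481.3] [30.3 59. ] 73.0
greenterm [431. 356.] 89.5 [ 676.2 -570.1] [26.1 18.3] 5.0
spoolgrey [274. 221.] 567.5 [495.9 -46.7] [ 74.9 153.3] 84.8
spoolgrey [254. 168.] 539.0 [523.  212.3] [171.4 143.1] 85.0
spoolgrey [339. 266.] 313.5 [ 616.4 -266. ] [116.2  72.9] 84.8
spoolgrey [359. 226.] 248.5 [ 744.7 -143.3] [89.1 55.6] 57.0
spoolgrey [285. 108.] 111.5 [773.7 625.1] [96.2 56.4] 71.1
spoolgrey [288. 179.] 60.0 [609.5 135.7] [39.1 42.8] 71.8
spoolgrey [308. 221.] 31.5 [598.2 -79.7] [40.9 19.6] 54.8
spoolgrey [298. 222.] 25.0 [569.4 -69.1] [60.6 23.5] 56.0
spoolgrey [288. 155.] 18.5 [656.1 272. ] [23.4 46.8] 63.6
```

```bash
python3 - <<'E'
from h import *
a=load("scene0")["img"][...,::-1]; 
x=cv2.resize(a[140:285,120:340],(800,527),interpolation=cv2.INTER_CUBIC); cv2.imwrite("pics/crop1.png",x)
E
```

```text
(no output)
```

View pics/crop1.png

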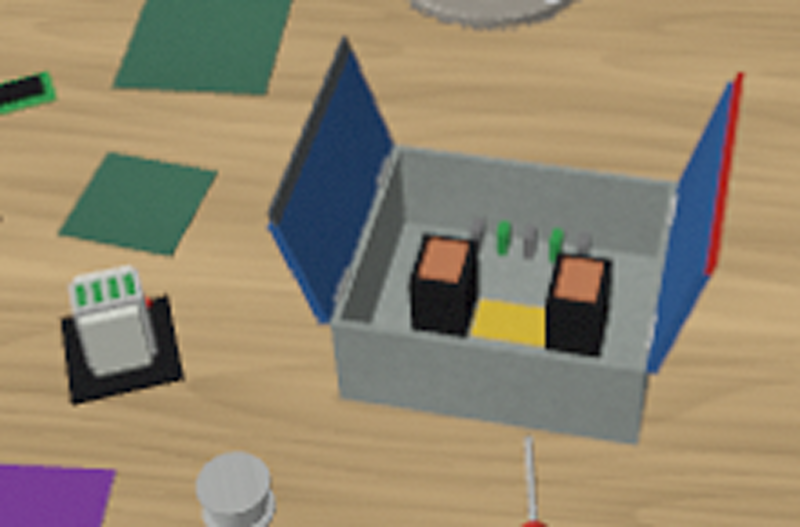

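The crop shows the four terminals (crop px (82,295)–(130,283)) running along the wide side of the module. That makes the grip line in the stand about 112° in world yaw. Estimates so far:

| Item | x (m) | y (m) | Yaw |
|---|---|---|---|
| Mat | 0.419 | -0.303 | – |
| Stand | 0.606 | -0.267 | 22° |
| Bay | 0.538 | 0.076 | -5.3° |

I'll start moving and refine these with the wrist camera.

Emit:
jog_arm(deltas=[[0.015,-0.025,0.03,0,0,-0.1,1],[0.015,-0.025,0.03,0,0,-0.1,1],[0.015,-0.0375,0.02,0,0,-0.1,1],[0.015,-0.0375,0.01,0,0,-0.1,1],[0.015,-0.0375,0.01,0,0,-0.1,1],[0.015,-0.0375,0,0,0,-0.1,1]])

```text
t: 0.7
eef_pos: [0.3385, 0.4266, 0.3546]
tool_rot: [-0.0, 0.471, 0.882, 0.001]
contact_force: [1.0, 0.1, 0.3]
gripper_width: 0.999
grasp_force: 0.0
```

```bash
python3 - <<'E'
from h import *
from station import bot
o=bot.get_obs(); print(np.round(o["q"],3),np.round(o["eef_pos"],3),np.round(o["tool_rot"],3),o["t"])
E
```

```text
[-1.183  0.174  0.195  1.75  -0.036  1.218 -0.387] [0.339 0.427 0.355] [-0.     0.471  0.882  0.001] 0.7
```

Emit:
jog_arm(deltas=[[0.014,-0.035,0,0,0,-0.09,1],[0.014,-0.035,0,0,0,-0.09,1],[0.014,-0.035,0,0,0,-0.09,1],[0.014,-0.035,0,0,0,-0.09,1],[0.014,-0.035,0,0,0,-0.09,1],[0.014,-0.035,0,0,0,-0.09,1],[0.014,-0.035,0.01,0,0,-0.09,1],[0.014,-0.035,0.01,0,0,-0.09,1],[0.014,-0.035,0.01,0,0,-0.09,1],[0.014,-0.035,0.01,0,0,-0.09,1]])

```text
t: 1.7
eef_pos: [0.4778, 0.0763, 0.3935]
tool_rot: [-0.0, 0.807, 0.59, -0.0]
contact_force: [0.9, 0.2, 0.1]
gripper_width: 1.004
grasp_force: 0.0
```

```bash
python3 - <<'E'
from h import *
c=snap("wrist","w1"); print(c["K"][0,0],c["eye"],quat(c["attitude"]).round(3).tolist())
cv2.imwrite("pics/w1.png",cv2.resize(c["img"][...,::-1],(800,600)))
E
```

```text
282.1108619964497 [0.50043718 0.14555022 0.51454967] [[0.952, -0.293, -0.085], [-0.305, -0.913, -0.27], [0.001, 0.284, -0.959]]
```

Emit:
jog_arm(deltas=[[0.013,-0.035,0,0,0,-0.09,1],[0.013,-0.035,0,0,0,-0.09,1],[0.013,-0.035,0,0,0,-0.09,1],[0.013,-0.035,0,0,0,-0.09,1],[0.013,-0.035,-0.01,0,0,-0.09,1],[0.013,-0.034,-0.01,0,0,-0.09,1],[0.013,-0.034,-0.02,0,0,-0.09,1],[0.013,-0.034,-0.02,0,0,-0.09,1],[0.012,-0.034,-0.02,0,0,-0.08,1],[0.012,-0.034,-0.02,0,0,-0.08,1]])

```text
t: 2.75
eef_pos: [0.6062, -0.2679, 0.2918]
tool_rot: [-0.0, 0.982, 0.191, -0.0]
contact_force: [0.1, 0.6, 0.4]
gripper_width: 1.001
grasp_force: 0.0
```

```bash
python3 - <<'E'
from h import *
from station import bot
c=snap("wrist","w2"); o=bot.get_obs(); print(np.round(o["q"],3),o["eef_pos"],np.degrees(2*np.arctan2(o["tool_rot"][2],o["tool_rot"][1]))-90)
print(c["eye"],quat(c["attitude"]).round(3).tolist())
cv2.imwrite("pics/w2.png",cv2.resize(c["img"][...,::-1],(800,600)))
E
```

```text
[-0.219  0.54   0.819  1.582 -0.408  1.204 -0.518] [ 0.60458717 -0.27322024  0.28796399] -68.5694008159355
[ 0.67392708 -0.24046434  0.412747  ] [[0.373, -0.89, -0.263], [-0.928, -0.357, -0.106], [0.0, 0.283, -0.959]]
```

View pics/w1.png

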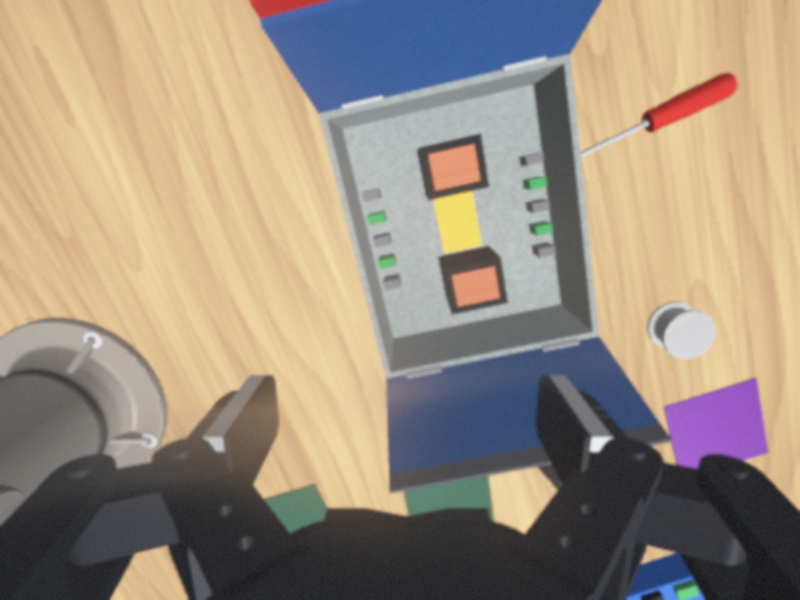

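View pics/w2.png

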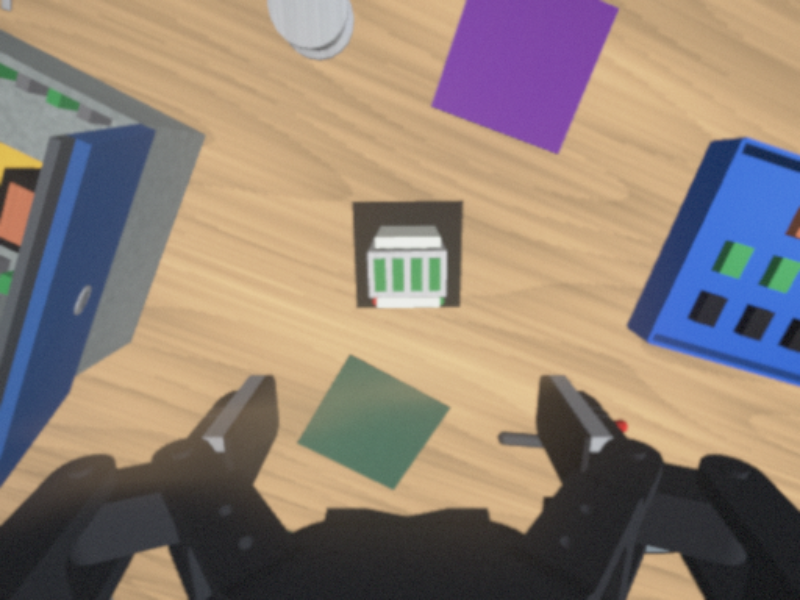

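w1 looks into the enclosure: orange block tops at (455,168) and (475,287), yellow mark at (458,222), both leaves open. w2 shows the stand at (408,255), the module's terminals at (407,275) and the small mat at (375,420). The grip line is already close to the module's long side.

```bash
python3 - <<'E'
from h import *
c=load("w2")
G=blobs(c,(55,80,60),(75,255,255)); P=[]
for k in G:
    m=k.reshape(-1,2).mean(0)
    if 225<m[0]<290 and 160<m[1]<190: P.append(k)
print(len(P)); C=np.array([cast(c,k,.081).mean(0) for k in P]); r=cast(c,np.vstack(P),.081)
print("terms",C.mean(0),*rect(r)); 
for lab,lo,hi,z in(("mat",(65,60,50),(90,200,170),.002),("black",(0,0,0),(180,150,75),.006)):
    for k in blobs(c,lo,hi,200)[:6]: print(lab,k.reshape(-1,2).mean(0).round(),*rect(cast(c,k,z)))
c=load("w1")
for lab,lo,hi,z in(("yellow",(20,90,120),(32,255,255),.004),("orange",(3,80,120),(14,200,255),.076)):
    for k in blobs(c,lo,hi,200): 
        m=k.reshape(-1,2).mean(0)
        if m[0]<350: print(lab,m.round(),*rect(cast(c,k,z)))
E
```

```text
4
terms [ 0.60301809 -0.2689193 ] [ 602.6 -269. ] [23.5 48.5] 21.9
mat [239. 285.] [ 402.5 -310.2] [94.8 80.3] 80.9
black [262. 337.] [ 340.  -364.9] [283.4 971.6] 21.9
black [ 21. 169.] [450.2  57.1] [  8.1 279.2] 84.7
black [452. 197.] [ 664.1 -558.3] [27.7 25.9] 5.4
black [482. 206.] [ 669. -609.] [27.7 26.7] 4.9
black [  9. 118.] [532.7  82.8] [24. 56.] 50.8
yellow [293. 141.] [539.2  73.7] [65.5 43.7] 84.6
orange [290. 107.] [544.8 134.5] [36.2 46.7] 84.5
orange [304. 183.] [533.3  15. ] [37.  46.9] 84.4
```

Emit:
jog_arm(deltas=[[0,0,-0.03,0,0,0.009,1],[0,0,-0.03,0,0,0,1],[0,0,-0.03,0,0,0,1],[0,0,0,0,0,0,1],[0,0,0,0,0,0,1],[0,0,0,0,0,0,1]])

```text
t: 3.4
eef_pos: [0.6066, -0.2676, 0.2052]
tool_rot: [0.001, 0.981, 0.196, 0.001]
contact_force: [-0.3, 0.1, 0.3]
gripper_width: 0.999
grasp_force: 0.0
```

```bash
cat >> h.py <<'E'
def st():
    from station import bot
    o=bot.get_obs(); print("t",round(o["t"],2),"p",np.round(o["eef_pos"],4),"yaw",np.round(np.degrees(2*np.arctan2(o["tool_rot"][2],o["tool_rot"][1]))-90,2),"rot",np.round(o["tool_rot"],4),"F",np.round(o["contact_force"],1),"g",np.round(o["gripper_width"],3),np.round(o["grasp_force"],1),"q",np.round(o["q"],2))
E
python3 -c "
from h import *
st(); c=snap('wrist','w3'); st()
P=[k for k in blobs(c,(55,80,60),(75,255,255)) if 215<k.reshape(-1,2).mean(0)[0]<300 and k.reshape(-1,2).mean(0)[1]<240]
print(len(P),*rect(cast(c,np.vstack(P),.081)))"
```

```text
t 3.4 p [ 0.6066 -0.2676  0.2052] yaw -67.37 rot [7.000e-04 9.806e-01 1.962e-01 1.100e-03] F [-0.3  0.1  0.3] g 0.999 0.0 q [-0.19  0.61  0.76  1.67 -0.47  1.05 -0.46]
t 3.45 p [ 0.6066 -0.2676  0.2053] yaw -67.37 rot [8.000e-04 9.806e-01 1.962e-01 1.300e-03] F [ 1.   0.7 -0.4] g 0.999 0.0 q [-0.19  0.61  0.76  1.67 -0.47  1.05 -0.46]
4 [ 602.4 -269.2] [24.8 49.6] 22.5
```

Emit:
jog_arm(deltas=[[-0.004,-0.0015,-0.02,0,0,0,1],[0,0,-0.03,0,0,0,1],[0,0,-0.03,0,0,0,1],[0,0,-0.03,0,0,0,1],[0,0,-0.02,0,0,0,1],[0,0,-0.015,0,0,0,1],[0,0,-0.009,0,0,0,1],[0,0,0,0,0,0,1]])

```text
t: 4.25
eef_pos: [0.6018, -0.2685, 0.0491]
tool_rot: [-0.0, 0.981, 0.196, -0.0]
contact_force: [0.1, -0.0, 0.8]
gripper_width: 0.996
grasp_force: 0.0
```

Emit:
jog_arm(deltas=[[0,0,0,0,0,0,0.6],[0,0,0,0,0,0,0.3],[0,0,0,0,0,0,0],[0,0,0,0,0,0,0],[0,0,0,0,0,0,0],[0,0,0,0,0,0,0]], newtons=40)

```text
t: 4.85
eef_pos: [0.6027, -0.2692, 0.0507]
tool_rot: [0.001, 0.981, 0.196, 0.001]
contact_force: [-1.1, -0.4, 6.3]
gripper_width: 0.696
grasp_force: 42.6
```

```bash
python3 -c "
from h import *
st()"
```

```text
t 4.85 p [ 0.6027 -0.2692  0.0507] yaw -67.38 rot [7.000e-04 9.806e-01 1.961e-01 1.000e-03] F [-1.1 -0.4  6.3] g 0.696 42.6 q [-0.1   0.78  0.62  1.76 -0.61  0.8  -0.35]
```

Emit:
jog_arm(deltas=[[0,0,0.015,0,0,0,0],[0,0,0.03,0,0,0,0],[0,0,0.03,0,0,0,0],[0,0,0.03,0,0,0,0],[0,0,0.01,0,0,0,0]])

```text
t: 5.35
eef_pos: [0.6028, -0.2695, 0.168]
tool_rot: [0.001, 0.981, 0.196, 0.002]
contact_force: [0.3, -0.3, -2.5]
gripper_width: 0.699
grasp_force: 42.7
```

Emit:
jog_arm(deltas=[[-0.015,-0.004,0,0,0,-0.04,0],[-0.025,-0.004,0,0,0,-0.06,0],[-0.025,-0.004,0,0,0,-0.06,0],[-0.025,-0.004,0,0,0,-0.06,0],[-0.025,-0.004,0,0,0,-0.06,0],[-0.025,-0.004,0,0,0,-0.06,0],[-0.025,-0.004,0,0,0,-0.06,0],[-0.019,-0.004,0,0,0,-0.06,0],[0,0,0,0,0,-0.027,0],[0,0,0,0,0,0,0]])

```text
t: 6.35
eef_pos: [0.4176, -0.3002, 0.1641]
tool_rot: [-0.0, 0.999, -0.046, -0.0]
contact_force: [1.2, -0.6, -2.4]
gripper_width: 0.697
grasp_force: 42.7
```

```bash
python3 -c "
from h import *
st(); snap('side','s1')"
```

```text
t 6.35 p [ 0.4176 -0.3002  0.1641] yaw -95.31 rot [-3.000e-04  9.989e-01 -4.630e-02 -1.000e-04] F [ 1.2 -0.6 -2.4] g 0.697 42.7 q [-0.22  0.47  0.94  2.06 -0.51  0.85 -0.65]
```

Emit:
jog_arm(deltas=[[0,0,-0.02,0,0,0,0],[0,0,-0.03,0,0,0,0],[0,0,-0.03,0,0,0,0],[0,0,-0.02,0,0,0,0],[0,0,-0.01,0,0,0,0],[0,0,-0.004,0,0,0,0],[0,0,-0.003,0,0,0,0],[0,0,0,0,0,0,0]])

```text
t: 7.2
eef_pos: [0.4183, -0.3008, 0.0478]
tool_rot: [0.0, 0.999, -0.046, 0.0]
contact_force: [-0.4, 0.4, -2.3]
gripper_width: 0.697
grasp_force: 42.5
```

```bash
python3 -c "
from h import *
st()"
```

```text
t 7.2 p [ 0.4183 -0.3008  0.0478] yaw -95.26 rot [ 2.000e-04  9.989e-01 -4.590e-02  5.000e-04] F [-0.4  0.4 -2.3] g 0.697 42.5 q [-0.05  0.65  0.72  2.12 -0.73  0.64 -0.48]
```

Another 1.5 mm down, then release and retreat upward.

Emit:
jog_arm(deltas=[[0,0,-0.001,0,0,0,0],[0,0,-0.0005,0,0,0,0],[0,0,0,0,0,0,0],[0,0,0,0,0,0,0.8],[0,0,0,0,0,0,1],[0,0,0,0,0,0,1],[0,0,0,0,0,0,1],[0,0,0,0,0,0,1]])

```text
t: 8.0
eef_pos: [0.4177, -0.3006, 0.0458]
tool_rot: [0.0, 0.999, -0.046, -0.0]
contact_force: [-0.1, 0.9, -0.3]
gripper_width: 0.999
grasp_force: 0.0
```

Emit:
jog_arm(deltas=[[0,0,0.01,0,0,0,1],[0,0,0.03,0,0,0,1],[0,0,0.03,0,0,0,1],[0,0,0.03,0,0,0.14,1],[0,0,0.02,0,0,0.14,1],[0,0,0.01,0,0,0.14,1],[0,0,0,0,0,0.14,1],[0,0,0,0,0,0.14,1],[0,0,0,0,0,0.14,1],[0,0,0,0,0,0.14,1]])

```text
t: 9.0
eef_pos: [0.4175, -0.3008, 0.1765]
tool_rot: [0.0, 0.902, 0.432, 0.0]
contact_force: [0.1, -1.1, 0.0]
gripper_width: 0.996
grasp_force: 0.0
```

Emit:
jog_arm(deltas=[[0,0,0,0,0,0.14,1],[0,0,0,0,0,0.14,1],[0,0,0,0,0,0.14,1],[0,0,0,0,0,0.14,1],[0,0,0,0,0,0.03,1],[0,0,0,0,0,0,1],[0,0,0,0,0,0,1]])

```text
t: 9.7
eef_pos: [0.4176, -0.3007, 0.176]
tool_rot: [0.0, 0.74, 0.672, -0.0]
contact_force: [0.0, -0.5, -0.0]
gripper_width: 1.003
grasp_force: 0.0
```

```bash
python3 -c "
from h import *
st(); c=snap('wrist','w4'); d=snap('scene','s4')
cv2.imwrite('pics/w4.png',np.hstack([cv2.resize(c['img'][...,::-1],(400,300)),cv2.resize(d['img'][150:270,90:250,::-1],(400,300))]))
P=[k for k in blobs(c,(55,120,60),(75,255,255))]
for k in P: print(k.reshape(-1,2).mean(0), *rect(cast(c,k,.077)))"
```

```text
t 9.7 p [ 0.4176 -0.3007  0.176 ] yaw -5.5 rot [ 0.      0.7402  0.6723 -0.    ] F [ 0.  -0.5 -0. ] g 1.003 0.0 q [ 0.06  0.34  0.55  2.04 -0.24  0.82  0.65]
[181.27868852 326.40983607] [ 331.8 -418.3] [ 8.5 31. ] 30.7
[411.5   179.375] [ 541.6 -294.5] [4.  4.3] 2.9
```

View pics/w4.png

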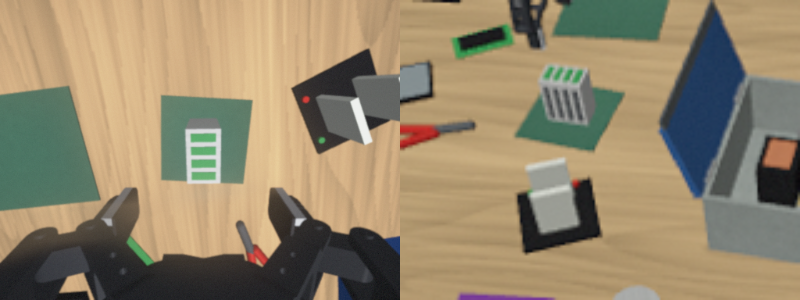

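The left half (wrist) shows the module upright on the mat with its terminals at about (203,157). The right half (scene) confirms it stands there, let go. The jaws are now turned 90°; I'll descend and grip the wide faces.

Emit:
jog_arm(deltas=[[0,0,-0.03,0,0,0,1],[0,0,-0.03,0,0,0,1],[0,0,-0.03,0,0,0,1],[0,0,-0.02,0,0,0,1],[0,0,-0.012,0,0,0,1],[0,0,-0.006,0,0,0,1],[0,0,0,0,0,0,1]])

```text
t: 10.5
eef_pos: [0.4177, -0.3006, 0.0476]
tool_rot: [-0.0, 0.739, 0.673, -0.0]
contact_force: [-0.9, -0.3, 1.0]
gripper_width: 1.001
grasp_force: 0.0
```

Emit:
jog_arm(deltas=[[0,0,0,0,0,0,0.7],[0,0,0,0,0,0,0.5],[0,0,0,0,0,0,0.3],[0,0,0,0,0,0,0],[0,0,0,0,0,0,0],[0,0,0,0,0,0,0],[0,0,0,0,0,0,0]])

```text
t: 11.2
eef_pos: [0.4182, -0.3008, 0.0485]
tool_rot: [0.0, 0.739, 0.673, 0.0]
contact_force: [-1.3, 0.1, 6.2]
gripper_width: 0.419
grasp_force: 41.1
```

```bash
python3 -c "
from h import *
st()"
```

```text
t 11.2 p [ 0.4182 -0.3008  0.0485] yaw -5.33 rot [5.000e-04 7.392e-01 6.735e-01 3.000e-04] F [-1.3  0.1  6.2] g 0.419 41.1 q [ 0.18  0.55  0.41  2.11 -0.41  0.56  0.79]
```

Emit:
jog_arm(deltas=[[0,0,0.01,0,0,0,0],[0,0,0.03,0,0,0,0],[0,0,0.035,0,0,0,0],[0,0,0.035,0,0,0,0],[0,0,0.035,0,0,0,0],[0,0,0.035,0,0,0,0],[0,0,0.035,0,0,0,0],[0,0,0.035,0,0,0,0],[0,0,0.035,0,0,0,0],[0,0,0.025,0,0,0,0]])

```text
t: 12.2
eef_pos: [0.4172, -0.3008, 0.3603]
tool_rot: [0.001, 0.739, 0.673, 0.001]
contact_force: [0.4, 0.3, -3.2]
gripper_width: 0.42
grasp_force: 40.7
```

Emit:
jog_arm(deltas=[[0.007,0.02,0,0,0,0,0],[0.0125,0.04,0,0,0,0,0],[0.0125,0.04,0,0,0,0,0],[0.0125,0.04,0,0,0,0,0],[0.0125,0.04,0,0,0,0,0],[0.0125,0.04,0,0,0,0,0],[0.0125,0.04,0,0,0,0,0],[0.0125,0.04,0,0,0,0,0],[0.0125,0.04,0,0,0,0,0],[0.014,0.034,0,0,0,0,0]])

```text
t: 13.2
eef_pos: [0.5381, 0.0755, 0.3578]
tool_rot: [-0.0, 0.739, 0.674, -0.0]
contact_force: [1.1, 0.3, -2.7]
gripper_width: 0.42
grasp_force: 40.8
```

Emit:
jog_arm(deltas=[[0,0,-0.02,0,0,0,0],[0,0,-0.03,0,0,0,0],[0,0,-0.03,0,0,0,0],[0,0,-0.02,0,0,0,0],[0,0,0,0,0,0,0],[0,0,0,0,0,0,0],[0,0,0,0,0,0,0]])

```text
t: 13.9
eef_pos: [0.5395, 0.0734, 0.2594]
tool_rot: [0.001, 0.739, 0.673, 0.001]
contact_force: [-0.0, -0.3, -2.7]
gripper_width: 0.421
grasp_force: 40.6
```

```bash
python3 -c "
from h import *
st(); c=snap('wrist','w5'); cv2.imwrite('pics/w5.png',cv2.resize(c['img'][...,::-1],(800,600)))
d=snap('scene','s5')
for lab,lo,hi,z in(('yellow',(20,90,120),(32,255,255),.004),('orange',(3,80,120),(14,200,255),.076)):
    for k in blobs(c,lo,hi,100): print(lab,k.reshape(-1,2).mean(0).round(),*rect(cast(c,k,z)))"
```

```text
t 13.9 p [0.5395 0.0734 0.2594] yaw -5.35 rot [5.000e-04 7.393e-01 6.734e-01 1.000e-03] F [-0.  -0.3 -2.7] g 0.421 40.6 q [-0.5   0.26  0.3   1.88 -0.09  1.01 -0.26]
yellow [258. 162.] [539.1  76.4] [50.5 44.3] 84.5
orange [258. 120.] [544.5 134.6] [34.5 45.9] 84.6
orange [467. 109.] [761.4 125.1] [86.6 23.4] 8.1
```

View pics/w5.png

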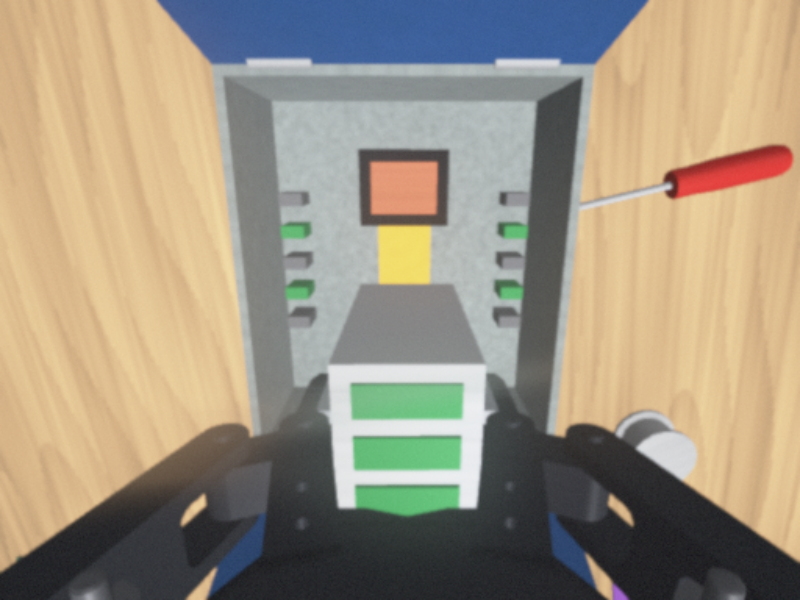

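The held module is aligned with the channel: its far top edge is at (405,365), the yellow mark at (404,255) and the +y block at (404,188).

```bash
python3 -c "
from h import *
c=load('w5'); a=cast(c,[[405*.64,364*.64]],.2594-.0485+.077)[0]; b=cast(c,[[404*.64,284*.64]],.2594-.0485+.002)[0]
u=np.array([np.sin(np.radians(5.4)),np.cos(np.radians(5.4))]); print(a,a-.03*u,b,b-.03*u)"
```

```text
[0.54261727 0.10344783] [0.53979402 0.07358097] [0.5422506  0.10321355] [0.53942735 0.07334669]
```

Emit:
jog_arm(deltas=[[-0.0005,0.001,-0.02,0,0,0,0],[0,0,-0.03,0,0,0,0],[0,0,-0.03,0,0,0,0],[0,0,-0.02,0,0,0,0],[0,0,-0.01,0,0,0,0],[0,0,0,0,0,0,0],[0,0,0,0,0,0,0]])

```text
t: 14.7
eef_pos: [0.5392, 0.0745, 0.149]
tool_rot: [0.0, 0.739, 0.673, 0.001]
contact_force: [0.4, -0.6, -2.3]
gripper_width: 0.419
grasp_force: 40.8
```

```bash
python3 -c "
from h import *
st()"
```

```text
t 14.7 p [0.5392 0.0745 0.149 ] yaw -5.34 rot [4.000e-04 7.393e-01 6.734e-01 8.000e-04] F [ 0.4 -0.6 -2.3] g 0.419 40.8 q [-0.46  0.4   0.27  1.98 -0.15  0.78 -0.21]
```

Module centre coincides with the TCP; going down.

Emit:
jog_arm(deltas=[[0,0.0005,-0.015,0,0,0,0],[0,0,-0.02,0,0,0,0],[0,0,-0.02,0,0,0,0],[0,0,-0.02,0,0,0,0],[0,0,-0.015,0,0,0,0],[0,0,-0.005,0,0,0,0],[0,0,0,0,0,0,0],[0,0,0,0,0,0,0]])

```text
t: 15.5
eef_pos: [0.5393, 0.0751, 0.054]
tool_rot: [0.001, 0.739, 0.673, 0.001]
contact_force: [0.5, 0.3, -3.7]
gripper_width: 0.415
grasp_force: 40.8
```

```bash
python3 -c "
from h import *
st()"
```

```text
t 15.5 p [0.5393 0.0751 0.054 ] yaw -5.33 rot [5.000e-04 7.392e-01 6.734e-01 1.000e-03] F [ 0.5  0.3 -3.7] g 0.415 40.8 q [-0.42  0.55  0.21  2.03 -0.2   0.58 -0.16]
```

Emit:
jog_arm(deltas=[[0,0,-0.002,0,0,0,0],[0,0,-0.0015,0,0,0,0],[0,0,0,0,0,0,0],[0,0,0,0,0,0,0.6],[0,0,0,0,0,0,0.8],[0,0,0,0,0,0,0.8],[0,0,0,0,0,0,0.8],[0,0,0,0,0,0,0.8]])

```text
t: 16.3
eef_pos: [0.5382, 0.0749, 0.0493]
tool_rot: [0.0, 0.739, 0.673, -0.0]
contact_force: [-1.4, -0.9, 0.2]
gripper_width: 0.803
grasp_force: 0.0
```

Emit:
jog_arm(deltas=[[0,0,0.01,0,0,0,0.8],[0,0,0.02,0,0,0,0.8],[0,0,0.03,0,0,0,0.8],[0,0,0.04,0,0,0,0.8],[0,0,0.04,0,0,0,0.8],[0,0,0.04,0,0,0,0.5],[0,0,0.04,0,0,0,0.3],[0,0,0.04,0,0,0,0],[0,0,0.04,0,0,0,0],[0,0,0.02,0,0,0,0]])

```text
t: 17.3
eef_pos: [0.539, 0.0747, 0.3739]
tool_rot: [0.001, 0.739, 0.673, 0.003]
contact_force: [0.4, -0.2, -0.8]
gripper_width: 0.004
grasp_force: 0.0
```

```bash
python3 -c "
from h import *
st(); c=snap('wrist','w6'); d=snap('scene','s6'); e=snap('side','e6')
cv2.imwrite('pics/w6.png',np.hstack([cv2.resize(c['img'][...,::-1],(400,300)),cv2.resize(d['img'][130:280,140:340,::-1],(400,300),interpolation=cv2.INTER_CUBIC)]))
"
```

```text
t 17.3 p [0.539  0.0747 0.3739] yaw -5.36 rot [0.0011 0.7394 0.6733 0.0026] F [ 0.4 -0.2 -0.8] g 0.004 0.0 q [-0.53  0.16  0.32  1.73 -0.05  1.25 -0.29]
```

View pics/w6.png

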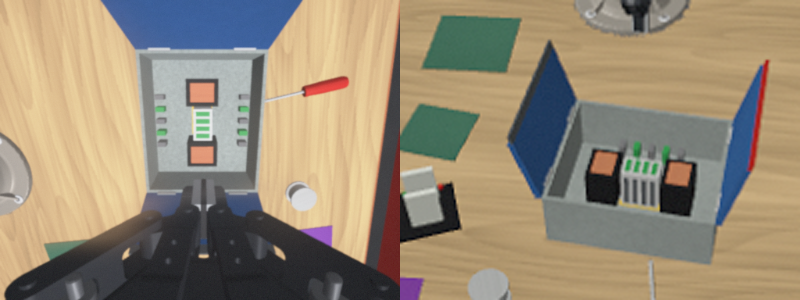

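The left half (wrist) shows the module between the blocks at (203,123). The right half (scene) shows it upright in the bay, with both leaves open. Next I'll get the leaf angles from their tip corners picked in the first scene crop.

```bash
python3 -c "
from h import *
a=np.radians(-5.4); X=np.array([np.cos(a),np.sin(a),0]); Y=np.array([-np.sin(a),np.cos(a),0]); O=np.array([.539,.0748,0])
c=load('scene0')
def onplane(px,xp):
    p=cv2.undistortPoints(np.float64([[px]]),c['K'],c['dist_coeffs'])[0,0]; d=quat(c['attitude'])@np.r_[p,1]
    s=((O+xp*X-c['eye'])@X)/(d@X); P=c['eye']+s*d-O; return P@Y,P[2]
for n,sg,pk in(('reb',-1,[((270,225),.11),((343,38),-.11)]),('fl',1,[((712,275),.11),((741,72),-.11)])):
    for q,xp in pk:
        y,z=onplane((120+q[0]*.275,140+q[1]*.275),xp); r=.13-sg*y; print(n,xp,round(y,3),round(z,3),'r',np.hypot(r,z-.1).round(3),'th',np.arctan2(z-.1,r).round(3))
print(X,Y,O+.04*X)"
```

```text
reb 0.11 -0.166 0.21 r 0.115 th 1.885
reb -0.11 -0.166 0.219 r 0.124 th 1.868
fl 0.11 0.176 0.224 r 0.132 th 1.924
fl -0.11 0.176 0.235 r 0.143 th 1.901
[ 0.99556196 -0.09410831  0.        ] [0.09410831 0.99556196 0.        ] [0.57882248 0.07103567 0.        ]
```

Emit:
jog_arm(deltas=[[0.003,-0.032,0,0,0,0,0],[0.003,-0.032,0,0,0,0,0],[0.003,-0.032,0,0,0,0,0],[0.003,-0.032,0,0,0,0,0],[0.003,-0.032,0,0,0,0,0],[0.003,-0.032,0,0,0,0,0],[0.001,-0.031,0,0,0,0,0],[0,0,-0.03,0,0,0,0],[0,0,-0.03,0,0,0,0],[0,0,-0.03,0,0,0,0]])

```text
t: 18.45
eef_pos: [0.5561, -0.1483, 0.277]
tool_rot: [-0.001, 0.74, 0.673, -0.001]
contact_force: [-0.4, 0.7, 0.8]
gripper_width: -0.004
grasp_force: 0.0
```

Emit:
jog_arm(deltas=[[0,0,-0.03,0,0,0,0],[0,0,-0.025,0,0,0,0],[0,0,-0.013,0,0,0,0],[0,0,0,0,0,0,0],[0,0,0,0,0,0,0]])

```text
t: 18.95
eef_pos: [0.5574, -0.1483, 0.2117]
tool_rot: [0.0, 0.739, 0.673, -0.0]
contact_force: [0.2, -0.2, -0.2]
gripper_width: 0.001
grasp_force: 0.0
```

```bash
cat >> h.py <<'E'
def enc():
    from station import bot
    a=np.radians(-5.4); d=bot.get_obs()["eef_pos"]-np.array([.539,.0748,.022])
    print("x'",round(d[0]*np.cos(a)+d[1]*np.sin(a),4),"y'",round(-d[0]*np.sin(a)+d[1]*np.cos(a),4),"tipz",round(d[2],4))
E
python3 -c "
from h import *
st(); enc(); d=snap('scene','s7'); e=snap('side','e7')
cv2.imwrite('pics/w7.png',np.hstack([cv2.resize(e['img'][60:270,170:450,::-1],(400,300)),cv2.resize(d['img'][80:290,100:380,::-1],(400,300),interpolation=cv2.INTER_CUBIC)]))
"
```

```text
t 18.95 p [ 0.5574 -0.1483  0.2117] yaw -5.35 rot [ 1.000e-04  7.393e-01  6.734e-01 -0.000e+00] F [ 0.2 -0.2 -0.2] g 0.001 0.0 q [-0.18  0.38  0.43  1.86 -0.19  0.94  0.24]
x' 0.0393 y' -0.2204 tipz 0.1897
```

View pics/w7.png

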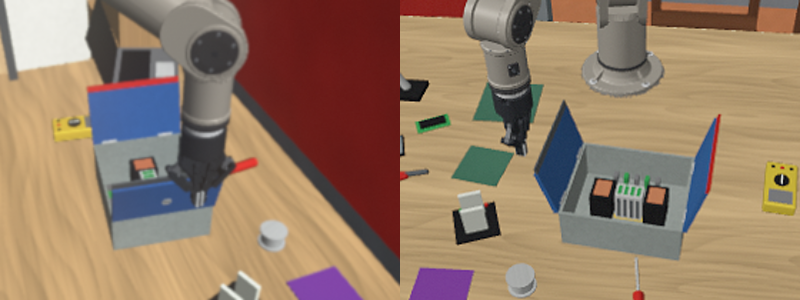

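The shut jaws stand outside the rebated leaf (side view (198,195), scene view (520,150)), clear of everything. Now pushing it along the arc.

Emit:
jog_arm(deltas=[[0.001,0.015,0.002,0,0,0,0],[0.0015,0.015,0.002,0,0,0,0],[0.001,0.012,0.002,0,0,0,0],[0.001,0.012,0,0,0,0,0],[0.001,0.012,0,0,0,0,0],[0.001,0.01,0,0,0,0,0]])

```text
t: 19.65
eef_pos: [0.5641, -0.0715, 0.2177]
tool_rot: [0.0, 0.739, 0.673, 0.0]
contact_force: [-0.2, -3.0, 2.3]
gripper_width: -0.0
grasp_force: 1.6
```

Emit:
jog_arm(deltas=[[0.001,0.009,-0.001,0,0,0,0],[0.001,0.009,-0.001,0,0,0,0],[0.001,0.01,-0.001,0,0,0,0],[0.001,0.009,-0.004,0,0,0,0],[0.001,0.009,-0.004,0,0,0,0],[0.001,0.008,-0.004,0,0,0,0]])

```text
t: 20.25
eef_pos: [0.5693, -0.017, 0.2015]
tool_rot: [-0.0, 0.739, 0.674, -0.0]
contact_force: [-0.7, -2.3, 0.4]
gripper_width: 0.001
grasp_force: 1.0
```

```bash
python3 -c "
from h import *
st(); enc(); snap('scene','s8')"
```

```text
t 20.25 p [ 0.5693 -0.017   0.2015] yaw -5.3 rot [-5.000e-04  7.390e-01  6.737e-01 -5.000e-04] F [-0.7 -2.3  0.4] g 0.001 1.0 q [-0.39  0.38  0.39  1.88 -0.18  0.91 -0.01]
x' 0.0388 y' -0.0886 tipz 0.1795
```

Emit:
jog_arm(deltas=[[0.0005,0.006,-0.004,0,0,0,0],[0.0005,0.005,-0.004,0,0,0,0],[0.0005,0.005,-0.005,0,0,0,0],[0.0005,0.005,-0.005,0,0,0,0],[0.0005,0.004,-0.005,0,0,0,0],[0.0005,0.004,-0.005,0,0,0,0],[0,0.003,-0.006,0,0,0,0],[0,0.003,-0.006,0,0,0,0],[0,0.002,-0.006,0,0,0,0],[0,0.002,-0.006,0,0,0,0]])

```text
t: 21.3
eef_pos: [0.5733, 0.0214, 0.15]
tool_rot: [0.0, 0.739, 0.674, 0.001]
contact_force: [0.9, 0.9, 1.3]
gripper_width: 0.002
grasp_force: 0.8
```

Emit:
jog_arm(deltas=[[0,0.001,-0.003,0,0,0,0],[0,0.001,-0.003,0,0,0,0],[0,0,-0.003,0,0,0,0],[0,0,-0.002,0,0,0,0],[0,0,-0.001,0,0,0,0]])

```text
t: 21.8
eef_pos: [0.5726, 0.0229, 0.1381]
tool_rot: [-0.0, 0.739, 0.673, -0.0]
contact_force: [-0.2, 1.0, 2.2]
gripper_width: -0.0
grasp_force: 0.7
```

```bash
python3 -c "
from h import *
st(); enc()"
```

```text
t 21.8 p [0.5726 0.0229 0.1381] yaw -5.34 rot [-1.000e-04  7.393e-01  6.734e-01 -1.000e-04] F [-0.2  1.   2.2] g -0.0 0.7 q [-0.42  0.47  0.35  1.92 -0.22  0.79 -0.04]
x' 0.0383 y' -0.0485 tipz 0.1161
```

Still about 6 mm to go; pressing down in small steps.

Emit:
jog_arm(deltas=[[0,0,-0.002,0,0,0,0],[0,0,-0.002,0,0,0,0],[0,0,-0.0015,0,0,0,0],[0,0,0,0,0,0,0]])

```text
t: 22.2
eef_pos: [0.5725, 0.0227, 0.1325]
tool_rot: [-0.0, 0.739, 0.673, -0.0]
contact_force: [-0.2, 0.6, -0.1]
gripper_width: -0.002
grasp_force: 0.0
```

Emit:
jog_arm(deltas=[[0,0,-0.001,0,0,0,0],[0,0,0,0,0,0,0]])

```text
t: 22.4
eef_pos: [0.5725, 0.0226, 0.1321]
tool_rot: [-0.0, 0.739, 0.673, -0.0]
contact_force: [-1.9, 1.2, 5.4]
gripper_width: -0.001
grasp_force: 2.5
```

```bash
python3 -c "
from h import *
st(); enc()"
```

```text
t 22.4 p [0.5725 0.0226 0.1321] yaw -5.35 rot [-1.000e-04  7.393e-01  6.733e-01 -2.000e-04] F [-1.9  1.2  5.4] g -0.001 2.5 q [-0.42  0.47  0.35  1.93 -0.22  0.78 -0.04]
x' 0.0383 y' -0.0488 tipz 0.1101
```

Emit:
jog_arm(deltas=[[0,0,-0.001,0,0,0,0],[0,0,-0.001,0,0,0,0],[0,0,0,0,0,0,0],[0,0,0,0,0,0,0]])

```text
t: 22.8
eef_pos: [0.5726, 0.0226, 0.1319]
tool_rot: [-0.0, 0.739, 0.673, 0.0]
contact_force: [-8.6, 1.0, 21.0]
gripper_width: -0.003
grasp_force: 10.8
```

```bash
python3 -c "
from h import *
st(); enc()"
```

```text
t 22.8 p [0.5726 0.0226 0.1319] yaw -5.37 rot [-4.000e-04  7.394e-01  6.732e-01  2.000e-04] F [-8.6  1.  21. ] g -0.003 10.8 q [-0.41  0.47  0.35  1.93 -0.22  0.78 -0.04]
x' 0.0384 y' -0.0488 tipz 0.1099
```

The rebated leaf is home: 21 N reaction with the tip at 0.110 m. Now over to the flanged leaf.

Emit:
jog_arm(deltas=[[0,0,0.02,0,0,0,0],[0,0,0.04,0,0,0,0],[0,0,0.045,0,0,0,0],[0,0,0.045,0,0,0,0],[0,0,0.045,0,0,0,0],[0,0,0.04,0,0,0,0],[0.001,0.01,0.005,0,0,0,0],[0.003,0.035,0,0,0,0,0],[0.003,0.035,0,0,0,0,0],[0.003,0.035,0,0,0,0,0]])

```text
t: 23.8
eef_pos: [0.5824, 0.1389, 0.3692]
tool_rot: [-0.0, 0.739, 0.673, -0.0]
contact_force: [0.5, -0.1, 0.3]
gripper_width: -0.001
grasp_force: 0.0
```

Emit:
jog_arm(deltas=[[0.003,0.035,0,0,0,0,0],[0.003,0.035,0,0,0,0,0],[0.003,0.035,0,0,0,0,0],[0.003,0.035,0,0,0,0,0],[0.002,0.017,0,0,0,0,0],[0,0,-0.03,0,0,0,0],[0,0,-0.04,0,0,0,0],[0,0,-0.04,0,0,0,0],[0,0,-0.03,0,0,0,0],[0,0,0,0,0,0,0]])

```text
t: 24.8
eef_pos: [0.5941, 0.2925, 0.2246]
tool_rot: [-0.001, 0.74, 0.673, -0.005]
contact_force: [-0.2, -0.8, 0.2]
gripper_width: 0.002
grasp_force: 0.0
```

```bash
python3 -c "
from h import *
st(); enc(); d=snap('scene','s9'); e=snap('side','e9')
cv2.imwrite('pics/w9.png',np.hstack([cv2.resize(e['img'][60:270,170:450,::-1],(400,300)),cv2.resize(d['img'][80:290,140:420,::-1],(400,300),interpolation=cv2.INTER_CUBIC)]))
"
```

```text
t 24.8 p [0.5941 0.2925 0.2246] yaw -5.39 rot [-6.000e-04  7.395e-01  6.731e-01 -4.900e-03] F [-0.2 -0.8  0.2] g 0.002 0.0 q [-0.75  0.5   0.29  1.62 -0.15  1.05 -0.52]
x' 0.0343 y' 0.2219 tipz 0.2026
```

View pics/w9.png

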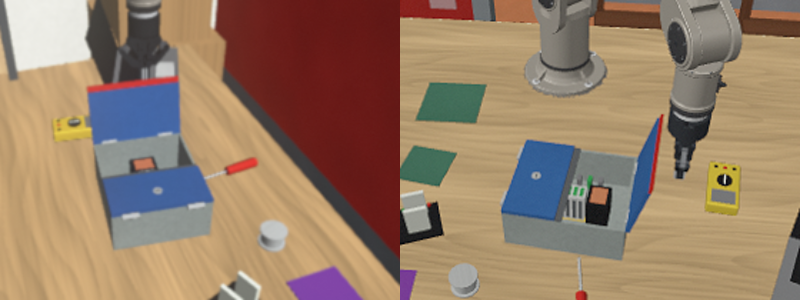

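Both views show the rebated leaf lying shut and the tool outside the flanged leaf (scene view (682,165)), well above the multimeter. Pushing the flanged leaf along its arc now.

Emit:
jog_arm(deltas=[[-0.001,-0.015,0.001,0,0,0,0],[-0.0015,-0.015,0.001,0,0,0,0],[-0.001,-0.012,0.001,0,0,0,0],[-0.001,-0.012,0,0,0,0,0],[-0.001,-0.012,0,0,0,0,0],[-0.001,-0.012,0,0,0,0,0]])

```text
t: 25.5
eef_pos: [0.5903, 0.2162, 0.2333]
tool_rot: [-0.0, 0.739, 0.674, 0.001]
contact_force: [0.5, 3.1, 2.4]
gripper_width: 0.0
grasp_force: 1.4
```

Emit:
jog_arm(deltas=[[-0.001,-0.01,-0.001,0,0,0,0],[-0.001,-0.01,-0.001,0,0,0,0],[-0.001,-0.01,-0.002,0,0,0,0],[-0.001,-0.01,-0.004,0,0,0,0],[-0.001,-0.01,-0.005,0,0,0,0],[-0.001,-0.009,-0.005,0,0,0,0]])

```text
t: 26.1
eef_pos: [0.5841, 0.1566, 0.2142]
tool_rot: [0.0, 0.739, 0.673, -0.0]
contact_force: [0.2, 0.1, 2.2]
gripper_width: 0.003
grasp_force: 1.0
```

```bash
python3 -c "
from h import *
st(); enc()"
```

```text
t 26.1 p [0.5841 0.1566 0.2142] yaw -5.35 rot [ 1.000e-04  7.394e-01  6.733e-01 -3.000e-04] F [0.2 0.1 2.2] g 0.003 1.0 q [-0.6   0.41  0.31  1.79 -0.15  0.97 -0.32]
x' 0.0372 y' 0.0857 tipz 0.1922
```

Emit:
jog_arm(deltas=[[-0.0005,-0.006,-0.005,0,0,0,0],[-0.0005,-0.006,-0.005,0,0,0,0],[-0.0005,-0.006,-0.005,0,0,0,0],[-0.0005,-0.006,-0.006,0,0,0,0],[-0.0005,-0.004,-0.006,0,0,0,0],[-0.0005,-0.004,-0.006,0,0,0,0],[-0.0005,-0.004,-0.006,0,0,0,0],[-0.0005,-0.003,-0.006,0,0,0,0],[0,-0.002,-0.006,0,0,0,0],[0,-0.002,-0.006,0,0,0,0]])

```text
t: 27.1
eef_pos: [0.5801, 0.1147, 0.1572]
tool_rot: [-0.0, 0.739, 0.673, -0.0]
contact_force: [-0.1, -0.7, 0.6]
gripper_width: 0.003
grasp_force: 0.7
```

Emit:
jog_arm(deltas=[[0,-0.002,-0.004,0,0,0,0],[0,-0.001,-0.004,0,0,0,0],[0,-0.001,-0.003,0,0,0,0],[0,0,-0.002,0,0,0,0],[0,0,0,0,0,0,0]])

```text
t: 27.6
eef_pos: [0.5801, 0.1108, 0.1445]
tool_rot: [-0.0, 0.739, 0.673, -0.0]
contact_force: [-0.2, -1.0, -0.5]
gripper_width: 0.001
grasp_force: 0.0
```

```bash
python3 -c "
from h import *
st(); enc()"
```

```text
t 27.6 p [0.5801 0.1108 0.1445] yaw -5.33 rot [-0.000e+00  7.392e-01  6.735e-01 -2.000e-04] F [-0.2 -1.  -0.5] g 0.001 0.0 q [-0.52  0.48  0.3   1.87 -0.18  0.82 -0.22]
x' 0.0375 y' 0.0397 tipz 0.1225
```

Emit:
jog_arm(deltas=[[0,0,-0.002,0,0,0,0],[0,0,-0.002,0,0,0,0],[0,0,-0.002,0,0,0,0],[0,0,-0.002,0,0,0,0],[0,0,-0.002,0,0,0,0],[0,0,-0.0015,0,0,0,0],[0,0,-0.001,0,0,0,0],[0,0,0,0,0,0,0]])

```text
t: 28.4
eef_pos: [0.5801, 0.111, 0.1322]
tool_rot: [-0.0, 0.739, 0.674, -0.0]
contact_force: [0.1, 0.2, 0.7]
gripper_width: -0.003
grasp_force: 0.0
```

Emit:
jog_arm(deltas=[[0,0,-0.001,0,0,0,0],[0,0,-0.001,0,0,0,0],[0,0,0,0,0,0,0],[0,0,0,0,0,0,0]])

```text
t: 28.8
eef_pos: [0.5802, 0.111, 0.132]
tool_rot: [-0.0, 0.739, 0.673, 0.0]
contact_force: [-6.3, -1.5, 15.2]
gripper_width: 0.003
grasp_force: 7.9
```

```bash
python3 -c "
from h import *
st(); enc()"
```

```text
t 28.8 p [0.5802 0.111  0.132 ] yaw -5.34 rot [-4.000e-04  7.393e-01  6.734e-01  3.000e-04] F [-6.3 -1.5 15.2] g 0.003 7.9 q [-0.51  0.49  0.29  1.88 -0.19  0.79 -0.22]
x' 0.0376 y' 0.04 tipz 0.11
```

Home at 0.110 m with a 15 N reaction. Retreat and check.

Emit:
jog_arm(deltas=[[0,0,0.01,0,0,0,0],[0,0,0.03,0,0,0,0],[0,0,0.04,0,0,0,0],[0,0,0.04,0,0,0,0],[0,0,0.04,0,0,0,0],[0,0,0.04,0,0,0,0],[0,0,0,0,0,0,0],[0,0,0,0,0,0,0]])

```text
t: 29.6
eef_pos: [0.5805, 0.1112, 0.3312]
tool_rot: [0.0, 0.739, 0.674, 0.001]
contact_force: [-0.1, 0.7, -0.9]
gripper_width: -0.003
grasp_force: 0.0
```

```bash
python3 -c "
from h import *
st(); d=snap('scene','s10'); e=snap('side','e10')
cv2.imwrite('pics/w10.png',np.hstack([cv2.resize(e['img'][60:270,170:450,::-1],(400,300)),cv2.resize(d['img'][130:280,170:370,::-1],(400,300),interpolation=cv2.INTER_CUBIC)]))
"
```

```text
t 29.6 p [0.5805 0.1112 0.3312] yaw -5.31 rot [2.000e-04 7.391e-01 6.736e-01 1.100e-03] F [-0.1  0.7 -0.9] g -0.003 0.0 q [-0.57  0.28  0.35  1.69 -0.1   1.19 -0.29]
```

View pics/w10.png

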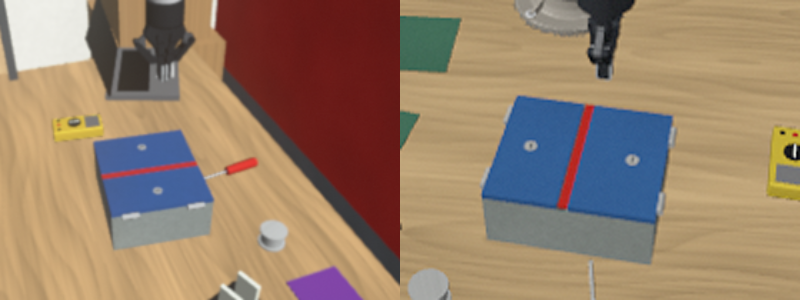

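Both views show the leaves lying flat with the red flange over the seam (scene view, (577,158)) and the robot clear.

```bash
python3 -c "
from station import bot
print(bot.hand_in())"
```

```text
the job is handed in; nothing more can be done
None
```

I set the module upright in the bay by way of the green mat, shut the rebated leaf first and the flanged leaf over it, and handed the job in at about 30 s of the 72 s; the final pictures show both leaves flat, but no verdict came back.

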